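# Put the cooking things back where each kind belongs

### The arm

A 6-joint arm with a two-finger parallel gripper is mounted at the origin on a cart in front of the work surface, level with it; the furniture and walls round the work are solid. World frame = base frame: x ahead of the robot, y to its left, z up, the work surface at z = 0. Lengths are in m, angles in rad, forces in N, time in s.
With the tool pointing down it reaches from about 0.275 to 0.825 m from the base axis. Payload 5.2 kg.
Tool frame: the origin (TCP) lies at the very end of the fingers, on their centre line; the grasp point (between the pads) lies ctrl.grip_point_offset behind it (ctrl.grip_point_offset is the distance from the TCP to the grasp point, in m); z points along the fingers, y is the line along which they close (so a half turn about z gives the same grasp; the last joint's range is limited). The gripper opens to 93 mm and grips with 3 to 60 N. Pads are 15 mm wide; open, the fingers measure 128 mm over their backs; the gripper's body (75 mm by 188 mm) begins 65 mm behind the grasp point.
Start: joints at [1.073, 0.259, 1.535, -0, 1.348, -0.203], TCP at [0.16, 0.526, 0.219] pointing down, gripper open.
Joint ranges: [-3.14, 3.14], [-0.91, 2.08], [0.19, 2.58], [-1.22, 4.36], [0.22, 2.71], [-3.12, 3.12]. Speed limits (rad/s): [2.57, 2.57, 3.14, 3.14, 3.14, 3.14].

### API

Orientations are given as [roll, pitch, yaw] about the fixed x, y, z axes, in that order (R = Rz(yaw) Ry(pitch) Rx(roll)).
In Python, from station import ctrl gives the robot as it stands.
- The arm moves only by the tool drive_tool, never from a script. Its argument "deltas" is one flat list of numbers, 5 for each row, row after row: the opening, from -1 (shut) to 1 (fully open), then the shift along the tool's x, y, z in mm, then the turn about the tool's z in degrees. A call has 1 to 12 rows; each row shifts and turns the commanded pose from where the row before left it, along the tool's axes as they then stand; what a row does not reach is not made up. A row lasts 1/8 s, in which the tool goes at most 62.5 mm and 10.7 degrees, less where a joint would pass 70% of its speed; a pose out of reach is approached as far as the arm can. A call is refused whole if a number of a shift passes 62.5 or a number of a turn 10.7, either way. A call with a gripper value outside its range is refused whole. The fingers move at their own pace and stop on an object; "grip_force" is the grip in N (left out, the last holds). Time passes only in rows, so rows that do not move let the fingers close. It gives the time, the measured TCP pose, the force, the opening and the grip force at its end, in the units of the state.
- ctrl.observe(): the state, without advancing time (a new reading comes with each control period).
- ctrl.grab_frame(name): name is "scene" or "top" or "wrist"; returns a dict with "img" (420x560x3 uint8, red, green, blue), "K" (3x3 intrinsics, pixels), "R" (3x3) and "t" (3): a world point X has camera coordinates R X + t. Camera axes: x right, y down, z forward; pixel columns grow to the right and rows downward; lengths in m; the calibration is good to about 2 mm. The wrist camera is an equidistant fisheye: a pixel r from the principal point sees the ray r / f radians off the axis. A picture is of the moment at which its call begins. There is no depth.
- ctrl.hand_in(): hands the job in; it is judged then, once.
The state is a dict: "clock": time; "q": joint angles; "qvel": joint speeds; "joint_efforts": joint torques, N m; "ee_pos": TCP position; "tool_rot": TCP orientation; "ft_force": force on the tool from outside, world axes, zero at the start; "moment": the same for the moment, N m; "gripper_width": finger opening in m; "gripper_force": force on a finger pad.
Only numpy, scipy, OpenCV 4.12 (cv2) and the standard library are available. Lean on these libraries where they do the work, as an engineer would, in place of code of your own. Each camera call takes 0.05 s, during which the arm holds its last target. There are 200 camera calls.

### The job

Tidy up after cooking: stand the two spice jars upright in the two-bay wooden caddy, one jar in each bay, stand the food tin upright in the square steel tray, and put the garlic bulb in the bowl. Let everything go so that it rests there on its own, and leave the mugs and the onion behind them where they are.

Things in the scene. Friction and masses are not known exactly. Their poses are not given: they have to be found in the camera images.
- spice_jar_wide: Wider spice jar, round, glass with a green screw cap: 46 mm diameter, 106 mm tall, standing upright on the worktop. The cap takes the top 20 mm (z 85 to 105, 45 mm across); body and cap can both be gripped. About 0.11 kg. Origin at the centre of its underside, z up its axis; yaw is of no matter.
- spice_jar_slim: Slimmer spice jar, round, glass with a red screw cap: 41 mm diameter, 105 mm tall, standing upright on the worktop. The cap takes the top 20 mm (z 85 to 105, 41 mm across). About 0.11 kg. Origin at the centre of its underside, z up its axis; yaw is of no matter.
- food_tin: Closed round food tin, 57 mm diameter, 72 mm tall, standing upright on the worktop. About 0.18 kg, solid. Origin at the centre of its underside, z up its axis; yaw is of no matter.
- garlic: Garlic bulb, roundish, 54 mm across at the belly (20 mm up; narrower above and below, flat base 36 mm across), 53 mm tall with its pointed neck up, lying on the worktop. About 0.03 kg, rigid. Origin at the centre of its underside, z up through the neck; it can be gripped across the belly from above at any yaw.
- spice_caddy: Open wooden caddy with two square bays, fixed: 78 mm (x) by 150 mm (y) outside, 45 mm tall, walls and divider 6 mm, floor 6 mm thick. Each bay is 66 x 66 mm inside; bay centres at x = 0, y = +36 and -36 mm of its own frame. Either jar may go in either bay. Origin at the centre of its underside; z up. Stands turned by up to 0.3 rad either way.
- tin_tray: Square open steel tray, fixed: 86 x 86 mm outside, 80 x 80 mm inside, rim with rolled edge 22.5 mm high, floor 3 mm thick. Origin at the centre of its underside, x and y along its sides, z up.
- bowl: Round white china bowl with a small pattern, fixed: 140 mm across the rim, 63 mm tall, hollow: flat inner floor 8 mm up and about 64 mm across, sides flaring to 130 mm inside at the rim. Fingers that hold the garlic by its belly come near the flaring sides, so let it go with its base 20 to 25 mm over the inner floor. Origin at the centre of its underside, z up.
- mug_plain: Bystander: plain cream mug with a handle, 78 x 113 x 100 mm tall, standing loose behind the middle of the work. Not to be moved. Origin at the centre of its underside.
- onion: Bystander: brown onion, 79 mm across, 85 mm tall, loose behind the middle of the work. Not to be moved. Origin at the centre of its underside.

How it is judged:
By the outcome, as a careful person would: the job done as asked, in the order asked, and still so for the second after the job is handed in, with the robot touching nothing.
It also fails if it takes over 106 s, if anything falls off the work surface, if the arm or the gripper's body presses on something with over 40 N, if the wrist force passes 120 N, or if a joint passes its speed limit or range.

## Working session

There is one attempt and no reset: what is moved stays moved. The work goes in short steps, Python scripts to look and compute and a tool call to move; the robot and the scene stay as the last step left them, time stands still between calls to the robot, and variables do not carry over. Pictures are saved under pics/ and viewed, at most 14 in all, crops included, and the job is handed in when it is done.

Besides the shell and the picture viewer there is one more tool, called after ">>>" as name(argument=value, ...), one argument or row to a line, values as JSON. drive_tool: Moves the arm, as the interface text tells. Its arguments: {"type":"object","properties":{"deltas":{"type":"array"},"grip_force":{"type":"number"}},"required":["deltas"]}

```bash
mkdir -p pics; ls
python3 - <<'E'
from station import ctrl
import cv2,pickle
print(ctrl.grip_point_offset); print(ctrl.observe())
for n in ("scene","top"):
    f=ctrl.grab_frame(n); pickle.dump(f,open(f"{n}0.pkl","wb")); cv2.imwrite(f"pics/{n}0.png",f["img"][:,:,::-1]); print(n,f["K"],f["R"],f["t"])
E
```

```text
pics
0.0188
{'clock': 0.0, 'q': array([ 1.07320034e+00,  2.59333954e-01,  1.53610464e+00, -1.15438025e-05,
        1.34801532e+00, -2.02837250e-01]), 'qvel': array([-5.76792125e-06,  2.73327120e-04,  1.92992050e-03,  7.81347738e-04,
        2.49229494e-03,  7.08173526e-04]), 'joint_efforts': array([ 6.74155381e-04, -4.37314045e+01, -2.83999228e+01,  7.19673210e-02,
        4.12313885e-02, -9.63281013e-05]), 'ee_pos': array([0.15950481, 0.52577071, 0.21781395]), 'tool_rot': array([-3.13976728e+00, -3.63926070e-04,  2.84683615e+00]), 'ft_force': array([-0.04663515, -0.57165946,  0.40333508]), 'moment': array([-0.00118286, -0.01617461, -0.02637573]), 'gripper_force': 0.0, 'gripper_width': 0.09246289912394763}
scene [[513.17480899   0.         275.40419446]
 [  0.         513.17480899 207.59170668]
 [  0.           0.           1.        ]] [[ 0.83323879 -0.55284854  0.0084622 ]
 [-0.41825736 -0.64024875 -0.64431539]
 [ 0.36162674  0.53332919 -0.76471306]] [-0.50910557  0.26263166  1.02020398]
top [[505.51605053   0.         279.01906541]
 [  0.         505.51605053 209.08643575]
 [  0.           0.           1.        ]] [[-0.11103751 -0.9938026  -0.00520203]
 [-0.97070891  0.10957646 -0.21381584]
 [ 0.21306075 -0.01869192 -0.97686014]] [0.06538842 0.59503915 1.05198301]
```

View pics/scene0.png

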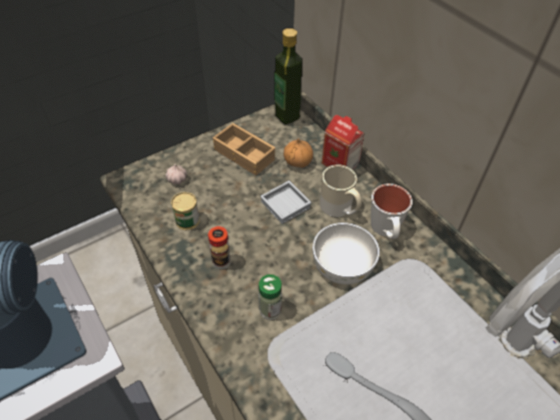

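View pics/top0.png

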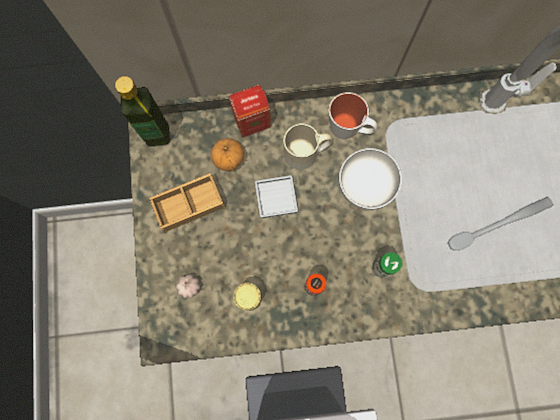

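Scene view: green jar (270,290), red jar (219,245), tin (185,212), garlic (176,175), caddy (244,148), tray (286,201) and bowl (346,253). Top view: green cap (389,263), red cap (316,284), tin lid (247,296), garlic (188,285), caddy (187,202), tray (277,197) and bowl (370,179).

```bash
cat > h.py <<'E'
import numpy as np,cv2,pickle
def ray(f,uv,z):
    d=f["R"].T@np.linalg.inv(f["K"])@np.array([uv[0],uv[1],1.]); c=-f["R"].T@f["t"]
    return c+d*(z-c[2])/d[2]
def tri(fs,uvs):
    A=np.zeros((3,3));b=np.zeros(3)
    for f,uv in zip(fs,uvs):
        d=f["R"].T@np.linalg.inv(f["K"])@np.array([uv[0],uv[1],1.]);d/=np.linalg.norm(d);c=-f["R"].T@f["t"]
        P=np.eye(3)-np.outer(d,d);A+=P;b+=P@c
    return np.linalg.solve(A,b)
def blob(f,roi,lo,hi,lo2=None,hi2=None):
    x,y,w,h=roi; hsv=cv2.cvtColor(f["img"],cv2.COLOR_RGB2HSV)
    m=cv2.inRange(hsv,lo,hi)
    if lo2: m|=cv2.inRange(hsv,lo2,hi2)
    k=np.zeros_like(m);k[y:y+h,x:x+w]=m[y:y+h,x:x+w]
    k=cv2.morphologyEx(k,cv2.MORPH_OPEN,np.ones((2,2),np.uint8))
    cs,_=cv2.findContours(k,cv2.RETR_EXTERNAL,cv2.CHAIN_APPROX_NONE)
    c=cv2.convexHull(max(cs,key=cv2.contourArea)); M=cv2.moments(c)
    return (M["m10"]/M["m00"],M["m01"]/M["m00"]),c
E
python3 - <<'E'
from h import *
T=pickle.load(open("top0.pkl","rb"));S=pickle.load(open("scene0.pkl","rb"))
print("cams",-T["R"].T@T["t"],-S["R"].T@S["t"])
vt=T["img"].copy();vs=S["img"].copy()
def do(n,rt,rs,z,*th):
    (a,ca),(b,cb)=blob(T,rt,*th),blob(S,rs,*th)
    cv2.drawContours(vt,[ca],-1,(255,0,255),1);cv2.drawContours(vs,[cb],-1,(255,0,255),1)
    print(n,np.round(a,1),np.round(b,1),"tri",tri([T,S],[a,b]).round(4),"T@z",ray(T,a,z)[:2].round(4),"S@z",ray(S,b,z)[:2].round(4),"rect",cv2.boundingRect(ca))
do("green",(365,240,50,45),(250,270,40,32),.095,(45,120,50),(80,255,255))
do("red",(295,265,45,40),(200,220,40,30),.095,(0,190,90),(10,255,255),(172,190,90),(180,255,255))
do("tin",(225,275,45,45),(165,190,40,24),.068,(20,80,120),(34,255,255))
do("garlic",(165,265,45,40),(158,155,36,35),.024,(0,12,120),(14,110,255),(150,12,120),(180,110,255))
do("caddy",(140,160,95,75),(205,115,75,65),.045,(8,100,90),(22,255,255))
do("tray",(245,165,65,60),(255,175,60,50),.0225,(90,5,130),(135,70,255))
do("bowl",(330,140,80,80),(305,215,80,75),.063,(0,0,150),(180,40,255))
A=cv2.resize(vt[130:330,130:430],None,fx=2.6,fy=2.6);cv2.imwrite("pics/ct.png",A[:,:,::-1])
B=cv2.resize(vs[110:320,150:390],None,fx=2.6,fy=2.6);cv2.imwrite("pics/cs.png",B[:,:,::-1])
E
```

```text
cams [0.36073407 0.01944448 1.15520921] [ 0.1651211  -0.65741325  0.95368909]
green [391.8 263.8] [270.8 288.1] tri [ 0.45   -0.223   0.0951] T@z [ 0.4489 -0.2226] S@z [ 0.4513 -0.2233] rect (382, 254, 21, 21)
red [316.9 284. ] [218.4 236.3] tri [ 0.4257 -0.0615  0.0993] T@z [ 0.4247 -0.0614] S@z [ 0.4283 -0.0588] rect (308, 275, 19, 19)
tin [247.8 296.9] [184.3 202.5] tri [0.4171 0.0851 0.0696] T@z [0.4157 0.0856] S@z [0.4191 0.086 ] rect (235, 283, 27, 29)
garlic [189.3 286.7] [176.3 174.2] tri [0.4554 0.2143 0.0276] T@z [0.4547 0.2152] S@z [0.4576 0.2174] rect (179, 276, 21, 23)
caddy [187.5 203.2] [243.7 148.4] tri [0.6457 0.2049 0.025 ] T@z [0.6396 0.2019] S@z [0.6365 0.1861] rect (151, 174, 75, 59)Traceback (most recent call last):
  File "<stdin>", line 14, in <module>
  File "<stdin>", line 6, in do
  File "h.py", line 18, in blob
    c=cv2.convexHull(max(cs,key=cv2.contourArea)); M=cv2.moments(c)
                     ~~~^^^^^^^^^^^^^^^^^^^^^^^^
ValueError: max() iterable argument is empty
```

Run:
```python
from h import *
T=pickle.load(open("top0.pkl","rb"));S=pickle.load(open("scene0.pkl","rb"))
vt=T["img"].copy();vs=S["img"].copy()
print(cv2.cvtColor(T["img"],cv2.COLOR_RGB2HSV)[190:200:5,265:285:5].reshape(-1,3).tolist(),cv2.cvtColor(T["img"],cv2.COLOR_RGB2HSV)[150:165:5,360:375:5].reshape(-1,3).tolist())
def do(n,rt,rs,z,*th,col=(255,0,255)):
    for N,f,v,r in (("T",T,vt,rt),("S",S,vs,rs)):
        try: a,c=blob(f,r,*th)
        except ValueError: print(n,N,"none");continue
        cv2.drawContours(v,[c],-1,col,1)
        P=np.array([ray(f,p[0],z)[:2] for p in c],np.float32)
        (cx,cy),(w,h),an=cv2.minAreaRect(P); e=cv2.fitEllipse(P)
        bx=cv2.boxPoints(cv2.minAreaRect(P))
        print(n,N,"cen@z",ray(f,a,z)[:2].round(4),"rect",np.round([cx,cy,w,h,an],4),"ell",np.round(e[0]+e[1],4),"box",bx.round(4).tolist())
do("green",(365,240,50,45),(250,270,40,32),.095,(45,120,50),(80,255,255))
do("red",(295,265,45,40),(200,220,40,30),.095,(0,190,90),(10,255,255),(172,190,90),(180,255,255))
do("tin",(225,275,45,45),(165,190,40,24),.068,(20,80,120),(34,255,255))
do("garlic",(165,265,45,40),(158,155,36,35),.024,(0,12,120),(14,110,255),(150,12,120),(180,110,255))
do("caddy",(140,160,95,75),(205,115,75,65),.045,(8,100,90),(22,255,255))
do("tray",(250,170,55,52),(255,175,60,50),.0225,(90,0,120),(140,70,255))
do("bowl",(330,140,75,80),(305,215,80,75),.063,(0,0,140),(180,45,255))
A=cv2.resize(vt[130:330,130:430],None,fx=2.6,fy=2.6);cv2.imwrite("pics/ct.png",A[:,:,::-1])
B=cv2.resize(vs[110:320,150:390],None,fx=2.6,fy=2.6);cv2.imwrite("pics/cs.png",B[:,:,::-1])
```

```text
[[38, 5, 217], [45, 2, 218], [30, 3, 219], [40, 3, 222], [30, 3, 221], [30, 1, 221], [48, 6, 225], [30, 3, 224]] [[25, 15, 216], [21, 17, 147], [16, 41, 106], [21, 26, 164], [23, 30, 176], [20, 28, 181], [27, 12, 233], [34, 8, 234], [38, 9, 233]]
green T cen@z [ 0.4489 -0.2226] rect [ 4.48500e-01 -2.22900e-01  4.22000e-02  4.19000e-02  8.35868e+01] ell [ 0.4491 -0.2225  0.0424  0.0441] box [[0.4253000020980835, -0.24150000512599945], [0.46700000762939453, -0.24619999527931213], [0.4717000126838684, -0.20419999957084656], [0.4300000071525574, -0.19949999451637268]]
green S cen@z [ 0.4513 -0.2233] rect [ 4.5130e-01 -2.2410e-01  4.2300e-02  3.8900e-02  5.7472e+01] ell [ 0.4522 -0.2208  0.0416  0.0508] box [[0.4235000014305115, -0.23149999976158142], [0.4564000070095062, -0.2524000108242035], [0.47909998893737793, -0.2167000025510788], [0.4462999999523163, -0.19580000638961792]]
red T cen@z [ 0.4247 -0.0614] rect [ 4.24800e-01 -6.16000e-02  3.75000e-02  3.71000e-02  8.35991e+01] ell [ 0.4247 -0.0613  0.0384  0.0401] box [[0.4041999876499176, -0.07819999754428864], [0.44110000133514404, -
[... 1819 characters left out ...]
1], [0.7041000127792358, 0.14239999651908875], [0.6610999703407288, 0.2865000069141388]]
caddy S cen@z [0.6365 0.1861] rect [ 0.6378  0.1874  0.1051  0.1693 16.7466] ell [0.6408 0.1788 0.1182 0.2189] box [[0.5630999803543091, 0.2533000111579895], [0.6118999719619751, 0.09120000153779984], [0.7124999761581421, 0.12150000035762787], [0.6636999845504761, 0.28360000252723694]]
tray T noneTraceback (most recent call last):
  File "<stdin>", line 19, in <module>
  File "<stdin>", line 11, in do
cv2.error: OpenCV(4.12.0) /io/opencv/modules/imgproc/src/shapedescr.cpp:361: error: (-201:Incorrect size of input array) There should be at least 5 points to fit the ellipse in function 'fitEllipseNoDirect'
```

Run:
```python
from h import *
T=pickle.load(open("top0.pkl","rb"));S=pickle.load(open("scene0.pkl","rb"))
vt=T["img"].copy();vs=S["img"].copy()
def do(n,rt,rs,z,*th,col=(255,0,255)):
    for N,f,v,r in (("T",T,vt,rt),("S",S,vs,rs)):
        a,c=blob(f,r,*th)
        cv2.drawContours(v,[c],-1,col,1)
        P=np.array([ray(f,p[0],z)[:2] for p in c],np.float32)
        (cx,cy),(w,h),an=cv2.minAreaRect(P); e=cv2.fitEllipse(P)
        print(n,N,"rect",np.round([cx,cy,w,h,an],4),"ell",np.round(e[0]+e[1],4),"box",cv2.boxPoints(cv2.minAreaRect(P)).round(3).tolist())
for lo in (130,):
  do("tray",(248,170,57,52),(255,175,60,50),.0225,(0,0,lo),(180,45,255))
  do("bowl",(332,142,72,75),(305,215,80,75),.063,(0,0,lo),(180,60,255))
do("caddy",(140,160,95,75),(205,115,75,65),.045,(8,100,90),(22,255,255))
do("mug",(275,115,62,55),(310,160,58,60),.1,(12,30,120),(36,140,255))
A=cv2.resize(vt[110:330,130:430],None,fx=2.6,fy=2.6);B=cv2.resize(vs[110:320,150:390],None,fx=2.6,fy=2.6)
cv2.imwrite("pics/ct.png",A[:,:,::-1])
cv2.imwrite("pics/cs.png",B[:,:,::-1])
```

```text
tray T rect [6.377e-01 1.000e-04 8.900e-02 8.890e-02 2.416e+00] ell [ 0.6379 -0.0033  0.1074  0.1165] box [[0.5910000205039978, 0.0430000014603138], [0.5950000286102295, -0.04600000008940697], [0.6840000152587891, -0.041999999433755875], [0.6800000071525574, 0.04600000008940697]]
tray S rect [ 6.4180e-01 -4.0000e-04  9.2700e-02  9.1800e-02  3.5691e+00] ell [ 0.64   -0.0008  0.1002  0.1575] box [[0.5929999947547913, 0.0430000014603138], [0.5979999899864197, -0.04899999871850014], [0.6909999847412109, -0.0430000014603138], [0.6850000023841858, 0.04800000041723251]]
bowl T rect [ 0.6466 -0.2161  0.1434  0.1725 80.6025] ell [ 0.6375 -0.2709  0.1728  0.259 ] box [[0.550000011920929, -0.27300000190734863], [0.7200000286102295, -0.3009999990463257], [0.7429999709129333, -0.1589999943971634], [0.5730000138282776, -0.13099999725818634]]
bowl S rect [ 0.6515 -0.2045  0.1603  0.1595 56.023 ] ell [ 0.6483 -0.1965  0.1576  0.1852] box [[0.5410000085830688, -0.22599999606609344], [0.6729999780654907, -0.3160000145435333], [0.7620000243186951, -0.18299999833106995], [0.6299999952316284, -0.09300000
[... 405 characters left out ...]
85126], [0.6119999885559082, 0.09099999815225601], [0.7120000123977661, 0.12099999934434891], [0.6639999747276306, 0.2840000092983246]]
mug T rect [ 7.3270e-01 -7.7400e-02  1.3450e-01  1.2520e-01  8.3535e+01] ell [ 0.721  -0.0694  0.1564  0.1744] box [[0.6629999876022339, -0.13699999451637268], [0.7870000004768372, -0.1509999930858612], [0.8019999861717224, -0.017999999225139618], [0.6779999732971191, -0.004000000189989805]]
mug S rect [ 0.7149 -0.1031  0.1652  0.1296 53.8757] ell [ 0.706  -0.0957  0.153   0.1738] box [[0.6140000224113464, -0.13199999928474426], [0.718999981880188, -0.20800000429153442], [0.8159999847412109, -0.07500000298023224], [0.7110000252723694, 0.0020000000949949026]]
```

View pics/ct.png

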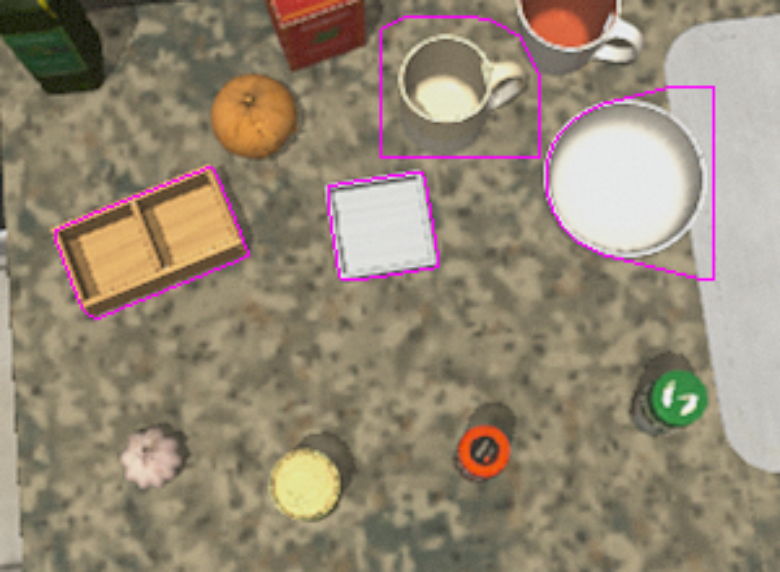

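View pics/cs.png

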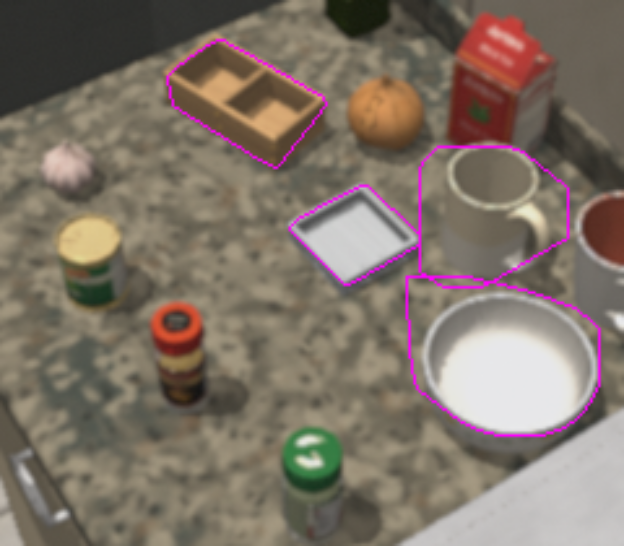

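The crops confirm the masks of caddy and tray. The bowl mask leaks into the sink, so I read its rim by eye: centre about (370.6,178.5) in top and (346,250) in scene. The mug rim is at about (301,141) in top.

Run:
```python
from h import *
T=pickle.load(open("top0.pkl","rb"));S=pickle.load(open("scene0.pkl","rb"))
c=lambda u,v:(u/2.6+130,v/2.6+110)
s=lambda u,v:(u/2.6+150,v/2.6+110)
print("bowl",ray(T,c(625.5,178),.063),ray(S,s(510,364),.063))
print("bowl rim l/r/top/bot",[ray(T,c(*p),.063).round(3)[:2] for p in((545,178),(706,178),(625,99),(626,258))])
print("mug",ray(T,c(444,80),.1),ray(S,s(491,177),.1))
print("bottle base T",ray(T,(158,143),0),ray(S,(289,121),0),"cap tri",tri([T,S],[(125,85),(290,36)]))
print("carton front base T",ray(T,(256,134),0),"S left-bot corner",ray(S,(324,161),0),"top tri",tri([T,S],[(251,98),(341,125)]))
print("redmug",ray(T,(349,110),.1),ray(S,(391,200),.1),"onion",tri([T,S],[(228,154),(298,153)]))
```

```text
bowl [ 0.64572287 -0.21298387  0.063     ] [ 0.64704237 -0.21664403  0.063     ]
bowl rim l/r/top/bot [array([ 0.654, -0.144]), array([ 0.638, -0.282]), array([ 0.717, -0.223]), array([ 0.576, -0.203])]
mug [ 0.73851782 -0.06542235  0.1       ] [ 0.73928309 -0.06784478  0.1       ]
bottle base T [0.80755479 0.26921519 0.        ] [ 8.25780319e-01  2.54024216e-01 -1.11022302e-16] cap tri [0.83151558 0.26970248 0.25809215]
carton front base T [0.80368954 0.03202009 0.        ] S left-bot corner [0.8120401  0.07143412 0.        ] top tri [0.82530824 0.03437419 0.14660042]
redmug [ 0.79825718 -0.18101081  0.1       ] [ 0.79467833 -0.18338856  0.1       ] onion [0.7471548  0.10104143 0.03922223]
```

>>> drive_tool(
  deltas=[1, 0, 0, 0, 10.4, 1, 0, 0, 0, 10.4, 1, 0, 0, 0, 10.4, 1, 0, 0, 0, 10.4, 1, 0, 0, 0, 10.5, 1, 0, 0, 0, 10.5, 1, 0, 0, 0, 10.5],
  grip_force=20,
)

```text
clock: 0.98
ee_pos: [0.1596, 0.526, 0.2181]
tool_rot: [-3.141, 0.001, 1.565]
ft_force: [0.3, -0.2, 0.4]
gripper_width: 0.093
gripper_force: 0.0
```

Jars and bins are measured consistently between the two views. I'll go over the green jar.

>>> drive_tool(
  deltas=[1, -62, 24, 0, 0, 1, -62, 24, 0, 0, 1, -62, 24, 0, 0, 1, -62, 24, 0, 0, 1, -62, 24, 0, 0, 1, -62, 24, 0, 0, 1, -62, 24, 0, 0, 1, -62, 24, 0, 0, 1, -62, 24, 0, 0, 1, -62, 24, 0, 0, 1, -62, 24, 0, 0, 1, -62, 24, 0, 0],
)

```text
clock: 2.48
ee_pos: [0.4308, -0.1751, 0.2184]
tool_rot: [-3.142, -0.0, 1.57]
ft_force: [1.2, 1.1, -0.5]
gripper_width: 0.0927
gripper_force: 0.0
```

>>> drive_tool(
  deltas=[1, 0, 0, 0, 0, 1, 0, 0, 0, 0],
)

```text
clock: 2.72
ee_pos: [0.4299, -0.1725, 0.218]
tool_rot: [-3.14, -0.002, 1.57]
ft_force: [0.7, 0.4, 0.2]
gripper_width: 0.0928
gripper_force: 0.0
```

Run:
```python
from station import ctrl
import cv2
f=ctrl.grab_frame("wrist");cv2.imwrite("pics/w1.png",f["img"][:,:,::-1])
o=ctrl.observe();print(o["ee_pos"],o["tool_rot"],o["q"])
```

```text
[ 0.4299096  -0.17186885  0.21823685] [-3.14041049e+00 -1.25272865e-03  1.57130849e+00] [-6.22242055e-01  1.01717875e-01  1.73053607e+00  3.39424099e-04
  1.31102965e+00 -6.22842416e-01]
```

View pics/w1.png

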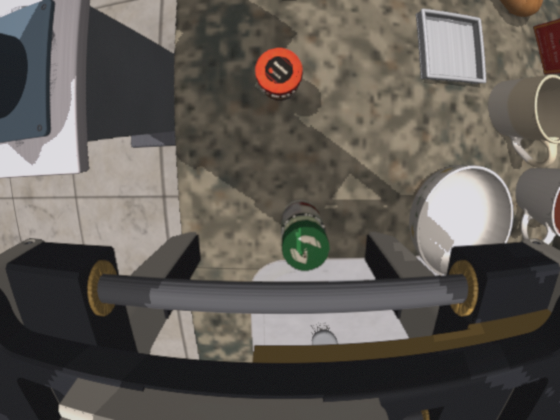

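Wrist view: green cap at (305,245) ahead of the fingers, red cap at (278,70), nothing near the finger path. The tool still has to shift -51 mm along tool x and +20 mm along tool y.

>>> drive_tool(
  deltas=[1, -26, 10, 0, 0, 1, -25, 10, 0, 0, 1, 0, 0, 0, 0, 1, 0, 0, 30, 0, 1, 0, 0, 30, 0, 1, 0, 0, 30, 0, 1, 0, 0, 30, 0, 1, 0, 0, 20, 0, 1, 0, 0, 19, 0, 1, 0, 0, 0, 0],
  grip_force=20,
)

```text
clock: 4.03
ee_pos: [0.4493, -0.2214, 0.0589]
tool_rot: [-3.139, -0.003, 1.573]
ft_force: [-0.2, 0.3, 0.9]
gripper_width: 0.0933
gripper_force: 0.0
```

>>> drive_tool(
  deltas=[-1, 0, 0, 0, 0, -1, 0, 0, 0, 0, -1, 0, 0, 0, 0, -1, 0, 0, 0, 0, -1, 0, 0, 0, 0, -1, 0, 0, 0, 0],
  grip_force=20,
)

```text
clock: 4.78
ee_pos: [0.4508, -0.2242, 0.0597]
tool_rot: [3.141, 0.0, 1.571]
ft_force: [0.5, 0.3, -0.0]
gripper_width: 0.0455
gripper_force: 20.0
```

>>> drive_tool(
  deltas=[-1, 0, 0, -20, 0, -1, 0, 0, -35, 0, -1, 0, 0, -35, 0, -1, 0, 0, -35, 0, -1, 0, 0, -20, 0, -1, 30, 15, 0, 0, -1, 40, 15, 0, 0, -1, 40, 15, 0, 0, -1, 40, 15, 0, 0, -1, 40, 15, 0, 0, -1, 40, 15, 0, 0, -1, 40, 16, 0, 0],
)

```text
clock: 6.28
ee_pos: [0.5566, 0.0473, 0.2042]
tool_rot: [-3.141, 0.0, 1.571]
ft_force: [0.3, -0.9, -0.5]
gripper_width: 0.0457
gripper_force: 20.0
```

>>> drive_tool(
  deltas=[-1, 40, 16, 0, 0, -1, 40, 16, 0, 0, -1, 40, 16, 0, 0, -1, 40, 16, 0, 0, -1, 30, 16, 0, 0, -1, 0, 0, 0, 0, -1, 0, 0, 0, 0],
)

```text
clock: 7.15
ee_pos: [0.636, 0.2354, 0.2038]
tool_rot: [-3.14, 0.001, 1.571]
ft_force: [-0.4, -0.6, -1.7]
gripper_width: 0.0455
gripper_force: 20.0
```

>>> drive_tool(
  deltas=[-1, 0, 1, 20, 0, -1, 0, 0, 30, 0, -1, 0, 0, 30, 0, -1, 0, 0, 25, 0, -1, 0, 0, 15, 0, -1, 0, 0, 10, 0, -1, 0, 0, 6, 0, -1, 0, 0, 0, 0],
)

```text
clock: 8.15
ee_pos: [0.6377, 0.2359, 0.0688]
tool_rot: [3.141, -0.0, 1.571]
ft_force: [0.8, -0.2, -1.6]
gripper_width: 0.0457
gripper_force: 20.0
```

Run:
```python
from station import ctrl
import cv2,numpy as np
a=ctrl.grab_frame("scene")["img"][90:190,190:310];b=ctrl.grab_frame("top")["img"][140:260,120:264]
A=cv2.resize(a,(400,333));B=cv2.resize(b,(400,333));cv2.imwrite("pics/p1.png",np.hstack([A,B])[:,:,::-1])
print(ctrl.observe()["ee_pos"],ctrl.observe()["ft_force"])
```

```text
[0.63803656 0.23609978 0.06940782] [ 1.00279678 -0.70528642 -0.07505196]
```

View pics/p1.png

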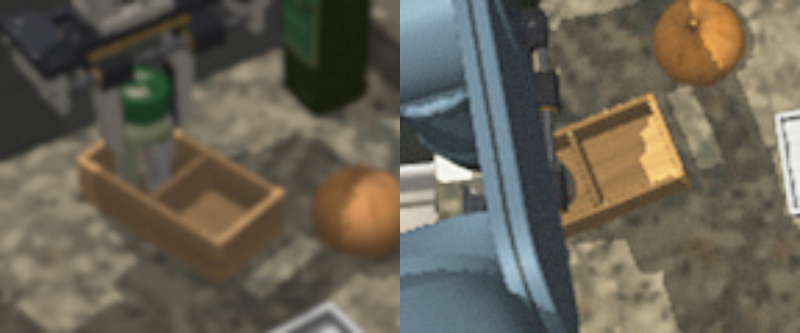

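The scene half shows the green jar inside the left bay, the right bay empty and the bottle clear. I'll lower the last 3 mm and release.

>>> drive_tool(
  deltas=[-1, 0, 0, 2, 0, -1, 0, 0, 1, 0, -1, 0, 0, 0, 0, 0.3, 0, 0, 0, 0, 1, 0, 0, 0, 0, 1, 0, 0, 0, 0, 1, 0, 0, 0, 0, 1, 0, 0, 0, 0],
)

```text
clock: 9.25
ee_pos: [0.6376, 0.2359, 0.0657]
tool_rot: [3.142, 0.0, 1.571]
ft_force: [0.7, -0.1, -0.3]
gripper_width: 0.0906
gripper_force: 0.0
```

>>> drive_tool(
  deltas=[1, 0, 0, -20, 0, 1, 0, 0, -40, 0, 1, 0, 0, -40, 0, 1, 0, 0, -40, 0, 1, -30, -20, 0, 0, 1, -40, -30, 0, 0, 1, -40, -30, 0, 0, 1, -40, -30, 0, 0, 1, -40, -30, 0, 0, 1, -40, -30, 0, 0, 1, -40, -30, 0, 0, 1, 0, 0, 0, 0],
)

```text
clock: 10.75
ee_pos: [0.4361, -0.0361, 0.206]
tool_rot: [3.142, 0.001, 1.567]
ft_force: [1.0, 0.5, -0.1]
gripper_width: 0.0928
gripper_force: 0.0
```

>>> drive_tool(
  deltas=[1, -24, -9, 0, 0, 1, 0, 0, 0, 0, 1, 0, 0, 30, 0, 1, 0, 0, 35, 0, 1, 0, 0, 35, 0, 1, 0, 0, 27, 0, 1, 0, 0, 20, 0, 1, 0, 0, 0, 0],
)

```text
clock: 11.75
ee_pos: [0.4281, -0.0566, 0.0574]
tool_rot: [-3.139, -0.002, 1.572]
ft_force: [-0.9, 0.3, 0.2]
gripper_width: 0.093
gripper_force: 0.0
```

>>> drive_tool(
  deltas=[-1, 0, 0, 0, 0, -1, 0, 0, 0, 0, -1, 0, 0, 0, 0, -1, 0, 0, 0, 0, -1, 0, 0, 0, 0, -1, 0, 0, 0, 0],
  grip_force=20,
)

```text
clock: 12.5
ee_pos: [0.4286, -0.0581, 0.0587]
tool_rot: [-3.142, -0.0, 1.571]
ft_force: [-0.7, 0.1, 1.0]
gripper_width: 0.0409
gripper_force: 20.0
```

Run:
```python
from station import ctrl
import cv2,numpy as np
a=ctrl.grab_frame("scene")["img"][90:290,150:310];b=ctrl.grab_frame("top")["img"][140:260,120:264]
A=cv2.resize(a,(400,500));B=cv2.resize(b,(400,500));cv2.imwrite("pics/p2.png",np.hstack([A,B])[:,:,::-1])
```

```text
(no output)
```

View pics/p2.png

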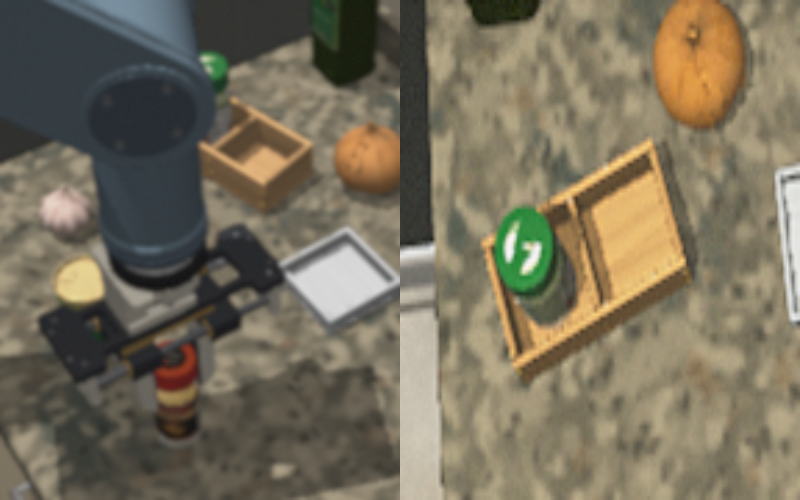

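The green jar stands in the left bay and the red jar is gripped. Next is the right bay.

>>> drive_tool(
  deltas=[-1, 0, 0, -20, 0, -1, 0, 0, -35, 0, -1, 0, 0, -35, 0, -1, 0, 0, -35, 0, -1, 0, 0, -20, 0, -1, 30, 30, 0, 0, -1, 40, 40, 0, 0, -1, 40, 40, 0, 0, -1, 40, 40, 0, 0, -1, 40, 40, 0, 0, -1, 34, 38, 0, 0, -1, 0, 0, 0, 0],
)

```text
clock: 14.1
ee_pos: [0.6577, 0.1684, 0.2012]
tool_rot: [-3.139, -0.0, 1.574]
ft_force: [0.2, -0.9, -1.1]
gripper_width: 0.041
gripper_force: 20.0
```

>>> drive_tool(
  deltas=[-1, 0, 0, 0, 0, -1, 0, 0, 0, 0],
)

```text
clock: 14.35
ee_pos: [0.6558, 0.1649, 0.2039]
tool_rot: [-3.141, 0.0, 1.57]
ft_force: [0.0, 0.4, -1.7]
gripper_width: 0.0409
gripper_force: 20.0
```

>>> drive_tool(
  deltas=[-1, 1, 1, 20, 0, -1, 0, 0, 30, 0, -1, 0, 0, 30, 0, -1, 0, 0, 25, 0, -1, 0, 0, 15, 0, -1, 0, 0, 10, 0, -1, 0, 0, 6, 0, -1, 0, 0, 0, 0, -1, 0, 0, 2, 0, -1, 0, 0, 1, 0, -1, 0, 0, 0, 0, -1, 0, 0, 0, 0],
)

```text
clock: 15.85
ee_pos: [0.6577, 0.167, 0.0648]
tool_rot: [3.141, -0.0, 1.571]
ft_force: [-0.4, 0.0, -1.5]
gripper_width: 0.041
gripper_force: 20.0
```

Run:
```python
from station import ctrl
import cv2,numpy as np
a=ctrl.grab_frame("scene")["img"][90:190,190:310];b=ctrl.grab_frame("top")["img"][140:260,120:264]
A=cv2.resize(a,(400,333));B=cv2.resize(b,(400,333));cv2.imwrite("pics/p3.png",np.hstack([A,B])[:,:,::-1])
```

```text
(no output)
```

View pics/p3.png

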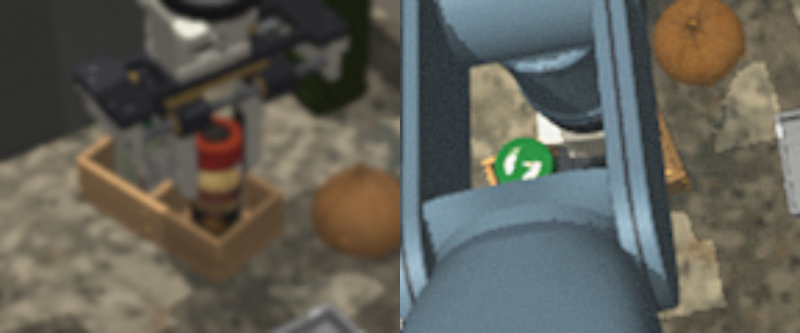

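The red jar stands in the right bay. I'll release it and go to the tin.

>>> drive_tool(
  deltas=[0.3, 0, 0, 0, 0, 1, 0, 0, 0, 0, 1, 0, 0, 0, 0, 1, 0, 0, 0, 0, 1, 0, 0, 0, 0, 1, 0, 0, -20, 0, 1, 0, 0, -40, 0, 1, 0, 0, -40, 0, 1, 0, 0, -40, 0, 1, -10, -30, 0, 0, 1, -10, -30, 0, 0, 1, -10, -30, 0, 0],
)

```text
clock: 17.45
ee_pos: [0.5666, 0.1366, 0.2048]
tool_rot: [3.141, 0.0, 1.571]
ft_force: [-1.0, 0.3, 1.1]
gripper_width: 0.0931
gripper_force: 0.0
```

>>> drive_tool(
  deltas=[1, -10, -30, 0, 0, 1, -10, -30, 0, 0, 1, -10, -30, 0, 0, 1, -10, -30, 0, 0, 1, -11, -30, 0, 0, 1, 0, 0, 0, 0, 1, 0, 0, 0, 0],
)

```text
clock: 18.32
ee_pos: [0.4185, 0.0859, 0.2051]
tool_rot: [3.14, -0.0, 1.571]
ft_force: [0.4, -0.0, 0.0]
gripper_width: 0.093
gripper_force: 0.0
```

>>> drive_tool(
  deltas=[1, 0, 0, 30, 0, 1, 0, 0, 40, 0, 1, 0, 0, 40, 0, 1, 0, 0, 34, 0, 1, 0, 0, 20, 0, 1, 0, 0, 10, 0, 1, 0, 0, 0, 0, -1, 0, 0, 0, 0, -1, 0, 0, 0, 0, -1, 0, 0, 0, 0, -1, 0, 0, 0, 0, -1, 0, 0, 0, 0],
  grip_force=25,
)

```text
clock: 19.82
ee_pos: [0.4178, 0.0859, 0.031]
tool_rot: [3.141, 0.0, 1.571]
ft_force: [-0.6, -0.5, 3.2]
gripper_width: 0.0569
gripper_force: 25.0
```

Run:
```python
from station import ctrl
o=ctrl.observe();print(o["ee_pos"],o["gripper_width"],o["gripper_force"])
```

```text
[0.41780844 0.08588312 0.03095587] 0.05692834787797922 25.00061720609665
```

>>> drive_tool(
  deltas=[-1, 0, 0, -20, 0, -1, 0, 0, -35, 0, -1, 0, 0, -35, 0, -1, 0, 0, -35, 0, -1, -10, 30, 0, 0, -1, -16, 40, 0, 0, -1, -15, 40, 0, 0, -1, -15, 40, 0, 0, -1, -15, 40, 0, 0, -1, -15, 32, 0, 0, -1, 0, 0, 0, 0, -1, 0, 0, 0, 0],
)

```text
clock: 21.32
ee_pos: [0.6385, 0.0003, 0.1547]
tool_rot: [-3.139, -0.001, 1.571]
ft_force: [-0.8, 0.5, -1.1]
gripper_width: 0.0569
gripper_force: 25.0
```

>>> drive_tool(
  deltas=[-1, 0, 0, 0, 0, -1, 0, 0, 30, 0, -1, 0, 0, 30, 0, -1, 0, 0, 20, 0, -1, 0, 0, 10, 0, -1, 0, 0, 0, 0],
)

```text
clock: 22.08
ee_pos: [0.639, 0.0003, 0.0655]
tool_rot: [-3.141, -0.0, 1.571]
ft_force: [-0.0, 0.4, -1.5]
gripper_width: 0.0574
gripper_force: 25.0
```

Run:
```python
from station import ctrl
import cv2,numpy as np
a=ctrl.grab_frame("scene")["img"][100:260,200:400];b=ctrl.grab_frame("wrist")["img"]
A=cv2.resize(a,(400,320));B=cv2.resize(b,(400,320));cv2.imwrite("pics/p4.png",np.hstack([A,B])[:,:,::-1])
```

```text
(no output)
```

View pics/p4.png

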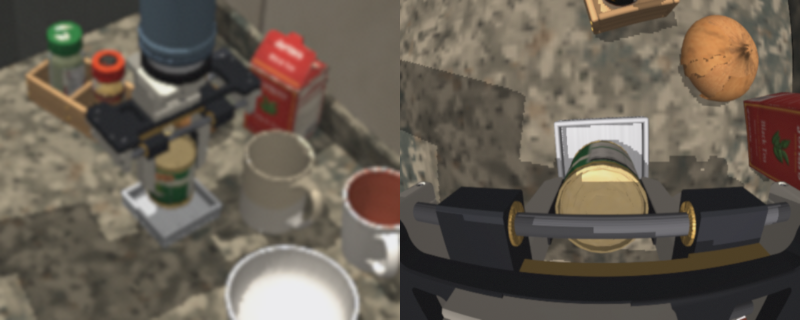

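Both jars stand upright in their bays, and the tin hangs centred over the tray, clear of the mug. I'll lower and release.

>>> drive_tool(
  deltas=[-1, 0, 0, 15, 0, -1, 0, 0, 10, 0, -1, 0, 0, 4, 0, -1, 0, 0, 2, 0, -1, 0, 0, 0, 0, -1, 0, 0, 0, 0, 0.1, 0, 0, 0, 0, 0.5, 0, 0, 0, 0, 0.8, 0, 0, 0, 0, 0.8, 0, 0, 0, 0, 0.8, 0, 0, 0, 0],
)

```text
clock: 23.55
ee_pos: [0.6397, -0.0001, 0.0348]
tool_rot: [3.141, 0.0, 1.571]
ft_force: [0.5, -0.2, -0.0]
gripper_width: 0.0836
gripper_force: 0.0
```

>>> drive_tool(
  deltas=[0.8, 0, 0, -20, 0, 1, 0, 0, -35, 0, 1, 0, 0, -35, 0, 1, 0, 0, -35, 0, 1, 30, -30, 0, 0, 1, 40, -31, 0, 0, 1, 40, -31, 0, 0, 1, 40, -31, 0, 0, 1, 40, -31, 0, 0, 1, 26, -29, 0, 0, 1, 0, 0, 0, 0, 1, 0, 0, 0, 0],
)

```text
clock: 25.05
ee_pos: [0.4572, 0.2158, 0.16]
tool_rot: [3.14, 0.0, 1.571]
ft_force: [0.4, -0.0, -0.1]
gripper_width: 0.0933
gripper_force: 0.0
```

Run:
```python
from station import ctrl
import cv2,numpy as np
a=ctrl.grab_frame("scene")["img"][90:290,150:400];b=ctrl.grab_frame("wrist")["img"]
A=cv2.resize(a,(400,320));B=cv2.resize(b,(400,320));cv2.imwrite("pics/p5.png",np.hstack([A,B])[:,:,::-1])
```

```text
(no output)
```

View pics/p5.png

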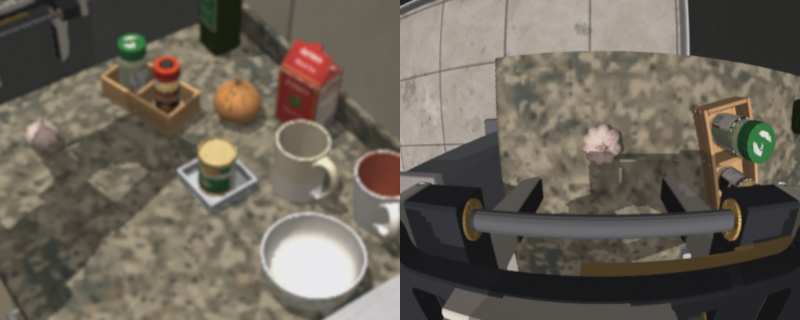

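The tin stands in the tray. The garlic lies centred between the fingers (wrist half about (602,143)), so I'll descend and grip it at the belly.

>>> drive_tool(
  deltas=[1, 0, -1, 30, 0, 1, 0, 0, 40, 0, 1, 0, 0, 35, 0, 1, 0, 0, 25, 0, 1, 0, 0, 15, 0, 1, 0, 0, 10, 0, 1, 0, 0, 0, 0, -1, 0, 0, 0, 0, -1, 0, 0, 0, 0, -1, 0, 0, 0, 0, -1, 0, 0, 0, 0, -1, 0, 0, 0, 0],
  grip_force=10,
)

```text
clock: 26.65
ee_pos: [0.4556, 0.216, 0.0048]
tool_rot: [3.141, -0.0, 1.571]
ft_force: [-0.9, 0.3, 1.9]
gripper_width: 0.0505
gripper_force: 10.0
```

>>> drive_tool(
  deltas=[-1, 0, 0, -20, 0, -1, 0, 0, -35, 0, -1, 0, 0, -35, 0, -1, 0, 0, -35, 0, -1, 0, 0, -30, 0, -1, 0, 0, 0, 0],
)

```text
clock: 27.4
ee_pos: [0.4571, 0.2163, 0.1618]
tool_rot: [3.137, -0.001, 1.571]
ft_force: [0.6, 0.9, -1.3]
gripper_width: 0.0505
gripper_force: 10.0
```

>>> drive_tool(
  deltas=[-1, -30, 10, 0, 0, -1, -40, 18, 0, 0, -1, -40, 18, 0, 0, -1, -40, 18, 0, 0, -1, -40, 18, 0, 0, -1, -40, 18, 0, 0, -1, -40, 18, 0, 0, -1, -40, 18, 0, 0, -1, -40, 18, 0, 0, -1, -40, 18, 0, 0, -1, -41, 18, 0, 0, -1, 0, 0, 0, 0],
)

```text
clock: 28.9
ee_pos: [0.6454, -0.2181, 0.1567]
tool_rot: [-3.139, -0.001, 1.568]
ft_force: [-0.6, 0.1, -0.5]
gripper_width: 0.0505
gripper_force: 10.0
```

>>> drive_tool(
  deltas=[-1, 0, 0, 0, 0, -1, 0, 0, 20, 0, -1, 0, 0, 30, 0, -1, 0, 0, 20, 0, -1, 0, 0, 0, 0],
)

```text
clock: 29.52
ee_pos: [0.6439, -0.2126, 0.0875]
tool_rot: [-3.137, -0.003, 1.573]
ft_force: [0.1, -0.3, 0.6]
gripper_width: 0.0506
gripper_force: 10.0
```

Run:
```python
from station import ctrl
import cv2,numpy as np
a=ctrl.grab_frame("scene")["img"][150:310,250:450];b=ctrl.grab_frame("wrist")["img"]
A=cv2.resize(a,(400,320));B=cv2.resize(b,(400,320));cv2.imwrite("pics/p6.png",np.hstack([A,B])[:,:,::-1])
```

```text
(no output)
```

View pics/p6.png

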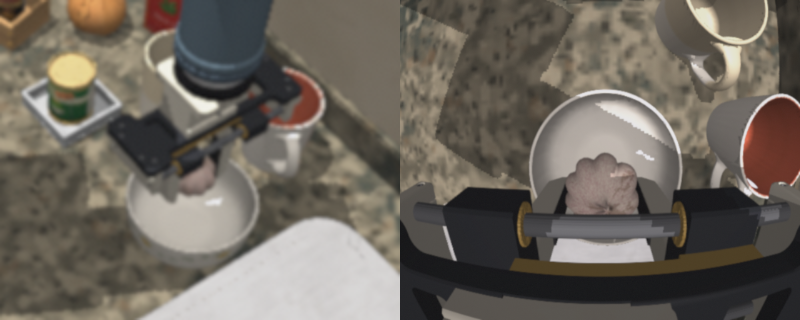

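The garlic is held, centred over the bowl, and the body clears the red mug. I'll lower it to a base height of about 23 mm over the inner floor.

>>> drive_tool(
  deltas=[-1, -1, 1, 15, 0, -1, 0, 0, 15, 0, -1, 0, 0, 10, 0, -1, 0, 0, 8, 0, -1, 0, 0, 4, 0, -1, 0, 0, 0, 0, -1, 0, 0, 0, 0],
)

```text
clock: 30.5
ee_pos: [0.647, -0.2163, 0.0381]
tool_rot: [3.141, 0.0, 1.571]
ft_force: [0.1, -0.1, -0.4]
gripper_width: 0.0504
gripper_force: 10.0
```

>>> drive_tool(
  deltas=[-1, 0, 0, 2, 0, -1, 0, 0, 0, 0, 0.2, 0, 0, 0, 0, 0.24, 0, 0, 0, 0, 0.24, 0, 0, 0, 0, 0.24, 0, 0, 0, 0],
)

```text
clock: 31.25
ee_pos: [0.6466, -0.2161, 0.0357]
tool_rot: [3.142, 0.0, 1.571]
ft_force: [-0.4, 0.0, -0.3]
gripper_width: 0.0575
gripper_force: 0.0
```

>>> drive_tool(
  deltas=[0.26, 0, 0, -5, 0, 0.3, 0, 0, -10, 0, 0.5, 0, 0, -15, 0, 1, 0, 0, -30, 0, 1, 0, 0, -40, 0, 1, 0, 0, -40, 0, 1, 0, -40, 0, 0, 1, 0, -50, 0, 0, 1, 0, -50, 0, 0, 1, 0, -40, 0, 0, 1, 0, 0, 0, 0, 1, 0, 0, 0, 0],
)

```text
clock: 32.75
ee_pos: [0.4677, -0.2167, 0.177]
tool_rot: [3.139, 0.002, 1.571]
ft_force: [0.2, -0.2, 0.7]
gripper_width: 0.0931
gripper_force: 0.0
```

Run:
```python
from station import ctrl
import cv2,numpy as np
a=ctrl.grab_frame("scene")["img"][90:300,150:430];b=ctrl.grab_frame("top")["img"][90:320,130:430]
A=cv2.resize(a,(400,320));B=cv2.resize(b,(400,320));cv2.imwrite("pics/p7.png",np.hstack([A,B])[:,:,::-1])
```

```text
(no output)
```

View pics/p7.png

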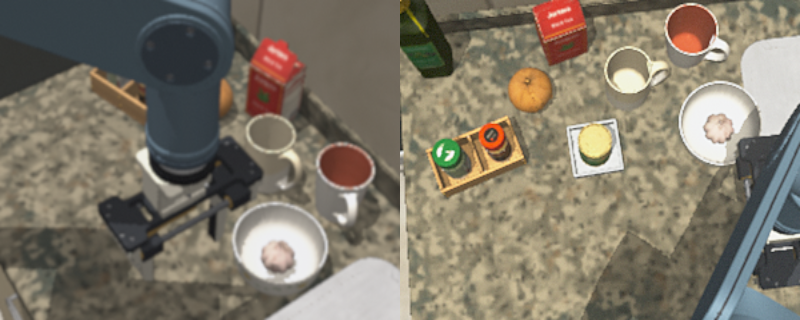

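The garlic rests in the bowl, the tin is in the tray and both jars stand in the caddy. The mugs and onion are where they were, and the robot touches nothing.

```bash
python3 -c "
from station import ctrl
print(ctrl.hand_in())"
```

```text
the job is handed in; nothing more can be done
None
```

The job is done and handed in at about 33 s: both jars upright in the caddy, one per bay, the tin upright in the tray, the garlic in the bowl, and the mugs and onion left where they were.

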